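Load a moulded cup in the slide-in fixture and brush it out

TASK

Set the black cup upright on the open end of the fixture and slide it, foot flange under the two yellow lips, fully home against the back stop. Then brush out its inside with the orange-handled brush held in the gripper: down to the bottom, up to the rim, and down to the bottom again, and stand the brush back in its blue pot. Keep the cup upright and home, and leave the grey socket, the yellow-handled screwdriver and the white bottle where they are.

Things in the scene. Friction and masses are not known exactly. Their poses are not given: they have to be found in the camera images.
- cup: Loose black cup, 0.1 to 0.2 kg, upright on the bench, open top, 78 mm high. Round body 60 mm outside, wall 5 mm (bore 50). At the bottom a foot flange 80 mm in diameter, 6 mm thick, which is also its floor: the inner floor is 6 mm above the underside. Origin: centre of the underside, z up its axis. Starts on one side of the fixture, the brush on the other.
- fixture: Fixed fixture: aluminium bed 245 x 140 mm, 8 mm thick, on the bench, with side guides, two yellow hold-down lips and a dark back stop (top 23 mm above the bench). Origin about the bed's centre, at bench height; x along the slide (the cup goes in towards +x), z up. The bed spans x = -120 to 125 mm; lips x = -7 to 115; stop face x = 112.
- apron (a point): Point on the bed's top (8 mm above the bench) at the middle of the open apron, where the cup can be set down before sliding: 65 mm from the fixture's origin along its -x, 137 mm before home. From about here dark flared guides (17 mm high above the bench, about 130 mm apart at their ends) narrow towards the lips. Same axes as the fixture.
- mouth (a point): Point on the bed's top (8 mm above the bench), middle of the lips' mouth, 10 mm from the fixture's origin along -x. From here to the stop the channel is 86 mm wide (3 mm to spare each side of the flange). The lips' underside is 9 mm above the bed (3 mm over the flange), their top 15 mm above it, the slot between them 68 mm wide; their first 16 mm are turned up to about 20 mm above the bed.
- home (a point): Point on the top of the fixture's bed (8 mm above the bench), where the centre of the cup's underside is when the flange touches the back stop: 72 mm from the fixture's origin along its +x. Same axes as the fixture.
- brush: Loose cylindrical brush, about 0.09 kg, standing upright on its white bristle head in the blue pot. Head (stiff, taken as solid) 34 mm in diameter, 0 to 55 mm above the tip; orange round handle 18 mm in diameter, 55 to 165 mm above the tip. Origin: centre of the flat lower end (tip); z up along the handle. It stands by itself on its flat end.
- pot: Fixed round blue pot for the brush, 68 mm outside diameter, 30 mm high, bore 56 mm, floor 8 mm thick (the brush tip rests 8 mm above the origin). Origin: centre of the underside, on the bench.
- socket: Bystander: loose grey solid pipe-socket moulding, 104 mm diameter, 70 mm high. Origin: centre of the underside.
- screwdriver: Bystander: loose small screwdriver with a yellow handle, lying on the bench, about 130 mm long, its long axis along its x, blade to +x.
- bottle: Bystander: loose white bottle with a red cap, 56 mm diameter, 120 mm high. Origin: centre of the underside.
Not all that is in view belongs to the job. There is more than one size of the pot; the job needs the middle-sized. What is shaped like the brush but green is not meant.

How it is judged:
By the outcome, as a careful person would: the job done as asked, in the order asked, and still so for the second after the job is handed in, with the robot touching nothing.
It also fails if it takes over 72 s, if anything falls off the work surface, if the arm or the gripper's body presses on something with over 40 N, if the wrist force passes 120 N, or if a joint passes its speed limit or range.

ROBOT

A 6-joint arm with a two-finger parallel gripper is mounted at the origin on the work surface. World frame = base frame: x ahead of the robot, y to its left, z up, the work surface at z = 0. Lengths are in m, angles in rad, forces in N, time in s.
With the tool pointing down it reaches from about 0.375 to 0.9 m from the base axis. Payload 3.1 kg.
Tool frame: the origin (TCP) lies midway between the tips of the shut fingers; the grasp point (between the pads) lies 19 mm behind it; x points along the fingers, z is the direction in which the jaws open and shut, and the axes are right-handed (so a half turn about x gives the same grasp; the last joint's range is limited). The gripper opens to 85 mm and grips with 20 to 120 N. Pads are 22 mm wide; open, the fingers measure 114 mm over their backs; the gripper's body (76 mm by 85 mm) begins 54 mm behind the grasp point. The pads swing forward as they close: fully open they stand 13 mm farther back than shut.
Start: joints at [1.06, 0.527, 1.433, -0, 1.181, -0.178], TCP at [0.204, 0.591, 0.231] pointing down, gripper open.
Joint ranges: [-3.08, 3.08], [-0.75, 2.2], [0.22, 2.44], [-1.43, 4.57], [0, 2.65], [-2.85, 2.85]. Speed limits (rad/s): [2.79, 2.79, 3.14, 3.14, 3.14, 3.14].

INTERFACE

Orientations are given as a unit quaternion [x, y, z, w].
In Python, from station import status, snapshot, camera_params, ticket gives the robot as it stands.
- The arm moves only by the tool arm_command, never from a script. Its argument "series" is a list that holds one entry, the list of rows, each a list of 4 numbers: the shift along the tool's x, y, z in mm, then the turn about the tool's x in rad. A call has 1 to 10 rows; each row shifts and turns the commanded pose from where the row before left it, along the tool's axes as they then stand; what a row does not reach is not made up. A row lasts 1/10 s, in which the tool goes at most 50 mm and 8.59 degrees, less where a joint would pass 70% of its speed; a pose out of reach is approached as far as the arm can. A call is refused whole if a number of a shift passes 50 or a number of a turn 0.15, either way. A call with a gripper value outside its range is refused whole. "jaw" is the opening in per cent of the stroke, from 0 (shut) to 100 (fully open), set as the call begins (left out, the last holds). The fingers move at their own pace and stop on an object; "force" is the grip in N (left out, the last holds). Time passes only in rows, so rows that do not move let the fingers close. It gives the time, the measured TCP pose, the force and the opening at its end, in the units of the state.
- status.sense(): the state, without advancing time (a new reading comes with each control period).
- snapshot(name): name is "scene" or "side" or "wrist"; returns the picture (420x560x3 uint8, red, green, blue); there is no depth.
- camera_params(name): a dict with "fovy" (degrees; the focal length in pixels is half the picture's height over the tangent of half this angle, whatever the lens; pixels are square), "cx", "cy" (the principal point, pixels), "extrinsics" (4x4, takes a point from camera to world coordinates); the wrist camera has in their place "mount" (4x4, takes a point from camera to tool coordinates, whose origin is the TCP and whose axes are the tool frame's). Camera axes: x right, y down, z forward; pixel columns grow to the right and rows downward; lengths in m; the calibration is good to about 2 mm. A picture is of the moment at which its call begins: read the wrist's pose just before it. camera_params takes no time and is no camera call.
- ticket.sign_off(): hands the job in, once; it reports no verdict.
The state is a dict: "t": time; "q": joint angles; "qd": joint speeds; "tau": joint torques, N m; "tcp_pos": TCP position; "tool_rot": TCP orientation; "force": force on the tool from outside, world axes, zero at the start; "ft_torque": the same for the moment, N m; "finger_gap": opening from 0.0 (shut) to 1.0 (fully open).
Only numpy, scipy, OpenCV 4.12 (cv2) and the standard library are available. Lean on these libraries where they do the work, as an engineer would, in place of code of your own. Each camera call takes 0.05 s, during which the arm holds its last target. There are 200 camera calls.

## Working session

There is one attempt and no reset: what is moved stays moved. The work goes in short steps, Python scripts to look and compute and a tool call to move; the robot and the scene stay as the last step left them, time stands still between calls to the robot, and variables do not carry over. Pictures are saved under pics/ and viewed, about 8 in all and at most 12, crops included, and the job is handed in when it is done.

Besides the shell and the picture viewer there is one more tool, called after "Request:" by a JSON object that holds its "op" and its "data", one argument or row to a line. arm_command: Moves the arm, as the interface text tells. Its arguments: {"type":"object","properties":{"series":{"type":"array"},"jaw":{"type":"number"},"force":{"type":"number"}},"required":["series"]}

```bash
mkdir -p pics; ls; cat > h.py <<'E'
import numpy as np, cv2
from station import status, snapshot, camera_params, ticket
from scipy.spatial.transform import Rotation as R
def T(s):
    M=np.eye(4); M[:3,:3]=R.from_quat(s['tool_rot']).as_matrix(); M[:3,3]=s['tcp_pos']; return M
def cam(n,s=None):
    p=camera_params(n); f=210/np.tan(np.radians(p['fovy'])/2)
    E=np.array(p['extrinsics']) if 'extrinsics' in p else T(s)@np.array(p['mount'])
    return f,p['cx'],p['cy'],E
def ray(c,u,v):
    f,cx,cy,E=c; d=E[:3,:3]@np.array([(u-cx)/f,(v-cy)/f,1]); return E[:3,3],d/np.linalg.norm(d)
def onz(c,u,v,z):
    o,d=ray(c,u,v); return o+d*(z-o[2])/d[2]
def proj(c,P):
    f,cx,cy,E=c; q=np.linalg.inv(E)@np.append(P,1); return cx+f*q[0]/q[2],cy+f*q[1]/q[2]
def save(n,im): cv2.imwrite('pics/'+n,cv2.cvtColor(im,cv2.COLOR_RGB2BGR))
E
python3 - <<'E'
from h import *
for n in('scene','side'):
    im=snapshot(n); np.save(n+'.npy',im); save(n+'0.png',im); c=cam(n); print(n,c[0],c[1],c[2],np.round(c[3],3).tolist(), camera_params(n).keys())
s=status.sense();print(s)
print(np.round(camera_params('wrist')['mount'],3).tolist(),camera_params('wrist')['fovy'])
a=[cv2.imread(f'pics/{n}0.png') for n in('scene','side')]
E
```

```text
pics
scene 409.91874594961854 279.87103946100353 209.53684358407781 [[-0.843, 0.404, -0.355, 0.803], [0.538, 0.635, -0.555, 0.497], [0.001, -0.659, -0.753, 0.67], [0.0, 0.0, 0.0, 1.0]] dict_keys(['fovy', 'cx', 'cy', 'extrinsics'])
side 413.1102222371088 282.07793823518233 213.16572553691967 [[0.977, -0.134, 0.168, 0.325], [-0.214, -0.679, 0.702, -0.657], [0.019, -0.722, -0.692, 0.748], [0.0, 0.0, 0.0, 1.0]] dict_keys(['fovy', 'cx', 'cy', 'extrinsics'])
{'t': 0.1, 'q': array([ 1.05951638e+00,  5.28410239e-01,  1.43380774e+00, -3.39998596e-05,
        1.18143194e+00, -1.78492359e-01]), 'qd': array([-0.000397  , -0.00196124, -0.0029951 , -0.00043715,  0.00151036,
       -0.00022575]), 'tau': array([ 1.29675409e-04, -4.43305385e+01, -1.78586465e+01, -2.28025733e-04,
        3.94706483e-03,  3.87388596e-06]), 'tcp_pos': array([0.20381612, 0.59012092, 0.23039806]), 'tool_rot': array([-0.41060442,  0.57655796,  0.40996402,  0.57525162]), 'force': array([-0.41172974,  1.23330585,  0.40488714]), 'ft_torque': array([ 0.02210151, -0.00559371, -0.00267159]), 'finger_gap': 1.0012755008430643}
[[-0.001, -0.291, 0.957, -0.142], [0.0, -0.957, -0.291, 0.073], [1.0, 0.0, 0.001, 0.001], [0.0, 0.0, 0.0, 1.0]] 63.538004845336424
```

View pics/scene0.png

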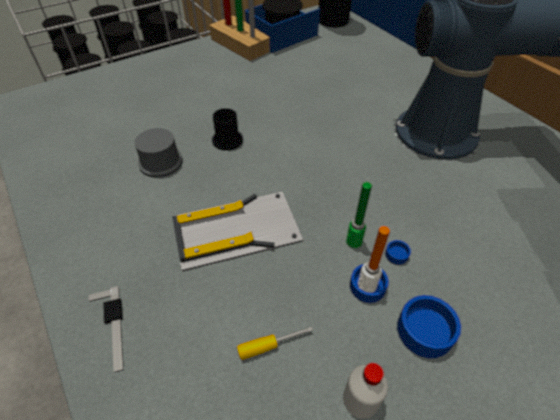

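View pics/side0.png

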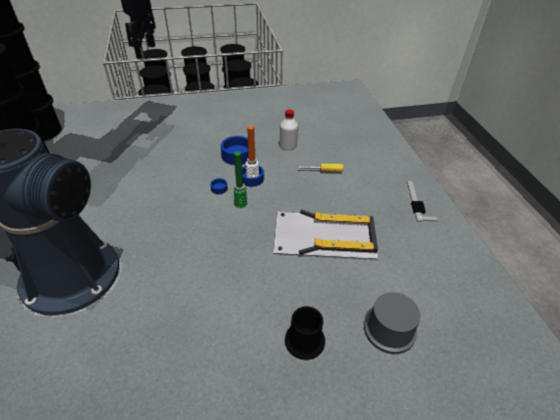

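Candidates, with pixels in the scene and side views:
- **Brush:** the orange-handled brush is at scene (378,250) and side (251,150). The green decoy is at (360,215) and (239,180).
- **Pot:** the middle pot holding the brush is at (369,283). The small one is at (398,251) and the large one at (429,325).
- **Cup:** the loose black cup is at (227,130) and (305,330). The other black cups are in the basket, and the grey socket is at (158,150).

I choose the orange brush, the middle pot and the loose black cup.

```bash
cat > m.py <<'E'
from h import *
from scipy.optimize import least_squares
def blob(m,near):
    n,l,st,ce=cv2.connectedComponentsWithStats(m.astype(np.uint8)); 
    ok=[i for i in range(1,n) if st[i,4]>25]
    i=min(ok,key=lambda i:np.hypot(*(ce[i]-near))); return (l==i).astype(np.uint8),ce[i],st[i]
def cont(b): return max(cv2.findContours(b,0,1)[0],key=len)[:,0,:].astype(float)
def circ(P,r):
    f=lambda p:np.hypot(P[:,0]-p[0],P[:,1]-p[1])-r
    s=least_squares(f,P.mean(0),loss='soft_l1',f_scale=.001); return s.x,np.abs(s.fun).max()
E
python3 - <<'E'
from m import *
near=dict(scene=dict(cup=(227,130),pot=(369,283),br=(378,250),y=[(210,212),(218,246)],bed=(270,225)),side=dict(cup=(305,330),pot=(252,180),br=(251,145),y=[(340,217),(340,244)],bed=(290,235)))
rays=[];crops=[]
for n in near:
    im=np.load(n+'.npy'); c=cam(n); h=cv2.cvtColor(im,cv2.COLOR_RGB2HSV).astype(int); H,S,V=h[...,0],h[...,1],h[...,2]; N=near[n]
    b,ce,st=blob(V<45,N['cup']); P=cont(b); 
    low=P[P[:,1]>st[1]+st[3]-0.13*st[3]]
    W=np.array([onz(c,u,v,0)[:2] for u,v in low]); print(n,'cup',st,circ(W,.04))
    b,ce,st=blob((H>100)&(H<130)&(S>150)&(V>60),N['pot']); P=cont(b)
    low=P[P[:,1]>st[1]+.8*st[3]]; print('pot',st,circ(np.array([onz(c,u,v,0)[:2] for u,v in low]),.034))
    b,ce,st=blob((H<14)&(S>150)&(V>100),N['br']); print('brush',ce,st); rays.append(ray(c,*ce))
    yl=[]
    for q in N['y']:
        b,ce,st=blob((H>18)&(H<32)&(S>140)&(V>100),q)
        W=np.array([onz(c,u,v,.023)[:2] for u,v in np.argwhere(b)[:,::-1]]).astype(np.float32)
        r=cv2.minAreaRect(W*1000); x=W.mean(0); d=np.linalg.eigh(np.cov(W.T))[1][:,1]; print('lip',st,x,r[1],np.degrees(np.arctan2(d[1],d[0])))
        yl.append(x)
    print('lips mid',np.mean(yl,0),np.linalg.norm(yl[0]-yl[1]))
    b,ce,st=blob((S<40)&(V>165),N['bed']); W=np.array([onz(c,u,v,.008)[:2] for u,v in cont(b)]).astype(np.float32)
    r=cv2.minAreaRect(W*1000); print('bed',st,r)
    u,v=map(int,N['br']); crops.append(cv2.resize(im[v-60:v+60,u-60:u+60],(380,380)))
A=[];B=[]
for o,d in rays: M=np.eye(3)-np.outer(d,d); A.append(M);B.append(M@o)
x,res,_,_=np.linalg.lstsq(np.vstack(A),np.hstack(B),rcond=None); print('brush mid',x,res)
save('crop.png',np.hstack(crops))
E
```

```text
scene cup [213 109  30  41 950] (array([ 0.47021775, -0.26977822]), np.float64(0.0023932075685813015))
pot [351 265  37  34 382] (array([0.43885589, 0.24446149]), np.float64(0.006688522108906889))
brush [373.31672598 372.29537367] [364 363  20  20 281]
lip [177 200  66  23 525] [ 0.6238866  -0.05211968] (25.449674606323242, 139.3231201171875) 165.29455957109963
lip [183 232  70  26 604] [0.64833605 0.03345893] (24.045289993286133, 136.3365936279297) 164.89604071756997
lips mid [ 0.6361113  -0.00933038] 0.08900266
bed [ 183  193  113   55 2080] ((587.2838134765625, 2.1336746215820312), (133.78976440429688, 225.03575134277344), 74.22095489501953)
side cup [ 285  307   40   53 1628] (array([ 0.47215542, -0.26049769]), np.float64(0.0010569754783715246))
pot [242 166  22  20 209] (array([0.4526339 , 0.26348685]), np.float64(0.0030339293097106854))
brush [250.99418605 142.37790698] [248 126   7  35 172]
lip [315 213  55  10 326] [0.6435123  0.03369297] (25.56208038330078, 136.42391967773438) 163.86733882523944
lip [315 239  59  11 380] [ 0.6199411 -0.0521735] (24.765758514404297, 136.5985565185547) 164.41239479366197
lips mid [ 0.63172674 -0.00924027] 0.08904297
bed [ 273  212   96   42 2210] ((584.0400390625, 3.7095870971679688), (138.89999389648438, 228.9264678955078), 73.60697937011719)
brush mid [0.51076662 0.39146884 0.01158976] [0.00335667]
```

View pics/crop.png

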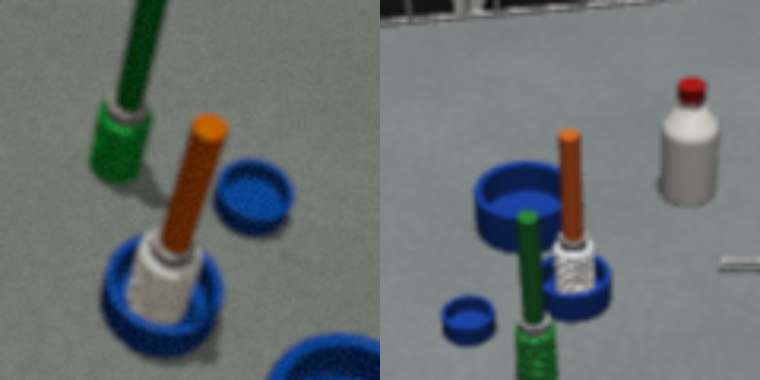

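```bash
cat >> h.py <<'E'
def go(s,pos=None,yaw=None):
    """tool-axes shift mm to pos (world), after first turning by printed amount so jaw (z) axis lies along yaw (mod pi)"""
    M=T(s)[:3,:3]; j=M[:,2]; a=np.arctan2(j[1],j[0]); out=[np.round(np.array(s['tcp_pos'])*1000,1).tolist(),round(np.degrees(a),1)]
    if yaw is not None:
        t=(yaw-a+np.pi/2)%np.pi-np.pi/2; sg=np.sign(M[2,0])  # world +z turn = about tool x when x up
        out.append(('turn about x',round(t*sg,3))); M=R.from_rotvec([0,0,t]).as_matrix()@M
    if pos is not None: out.append(('shift mm',np.round(M.T@(np.array(pos)-s['tcp_pos'])*1000,1).tolist()))
    print(*out,'F',np.round(s['force'],1),'gap',round(s['finger_gap'],3),'t',round(s['t'],2),'q6',round(s['q'][5],2))
E
python3 - <<'E'
from m import *
near=dict(scene=dict(b=(378,250),g=(362,205),s=(258,347),bo=(373,373),soc=(157,136)),side=dict(b=(251,145),g=(239,170),s=(332,168),bo=(290,114),soc=(396,310)))
rr={k:[] for k in 'bg'}
for n in near:
    im=np.load(n+'.npy'); c=cam(n); h=cv2.cvtColor(im,cv2.COLOR_RGB2HSV).astype(int); H,S,V=h[...,0],h[...,1],h[...,2]; N=near[n]
    for k,m in(('b',(H>5)&(H<15)&(S>150)&(V>50)),('g',(H>45)&(H<85)&(S>120)&(V>30))):
        b,ce,st=blob(m,N[k]); print(n,k,st); P=cont(b); v=st[1]; top=P[P[:,1]<=v+3]
        u=top[:,0].mean(); q=onz(c,u,v+3,.173); print('top on z=.173',q); rr[k].append(q)
    b,ce,st=blob((H>100)&(H<130)&(S>150)&(V>60),(369,283) if n=='scene' else (252,180)); P=cont(b); W=np.array([onz(c,u,v,0.03)[:2] for u,v in P])
    print('pot at .03 hull',st)
    low=P[P[:,1]>st[1]+st[3]*.6]; 
    print('bottle/soc',onz(c,*N['bo'],.12)[:2],onz(c,*N['soc'],.07)[:2],'scr',onz(c,*N['s'],.01)[:2],'pot',circ(np.array([onz(c,u,v,0)[:2] for u,v in low]),.034))
s=status.sense(); print(np.round(T(s),3).tolist()); go(s,[.5,.1,.24],np.radians(-15.4))
E
```

```text
scene b [370 226  20  44 350]
top on z=.173 [0.45523889 0.25098494 0.173     ]
scene g [356 182  16  43 309]
top on z=.173 [0.41543999 0.16322781 0.173     ]
pot at .03 hull [351 265  37  34 382]
bottle/soc [0.59453364 0.40005153] [ 0.63771361 -0.28667876] scr [0.68489312 0.24607128] pot (array([0.43976545, 0.24297168]), np.float64(0.014366604227232509))
side b [248 126   7  35 190]
top on z=.173 [0.45145942 0.24485774 0.173     ]
side g [234 152   9  35 207]
top on z=.173 [0.40265791 0.140038   0.173     ]
pot at .03 hull [242 166  22  20 209]
bottle/soc [0.58964157 0.38638262] [ 0.64611002 -0.27331359] scr [0.68774327 0.25020003] pot (array([0.45307828, 0.26387584]), np.float64(0.010224684666478339))
[[-0.001, -0.945, 0.327, 0.204], [-0.002, 0.327, 0.945, 0.59], [-1.0, 0.0, -0.002, 0.23], [0.0, 0.0, 0.0, 1.0]]
[203.8, 590.1, 230.4] 70.9 ('turn about x', np.float64(1.507)) ('shift mm', [-10.6, -393.9, 415.7]) F [-0.4  1.2  0.4] gap 1.001 t 0.1 q6 -0.18
```

Request:
{"op": "arm_command", "data": {
  "series": [
    [[0,0,0,0.15],[0,0,0,0.15],[0,0,0,0.15],[0,0,0,0.15],[0,0,0,0.15],[0,0,0,0.15],[0,0,0,0.15],[0,0,0,0.15],[0,0,0,0.15],[0,0,0,0.15]]
  ],
  "jaw": 100
}}

```text
t: 1.1
tcp_pos: [0.2039, 0.5903, 0.2307]
tool_rot: [0.094, 0.701, -0.095, 0.701]
force: [-0.7, 0.1, 0.2]
finger_gap: 0.998
```

Request:
{"op": "arm_command", "data": {
  "series": [
    [[0,-32,34,0],[0,-32,34,0],[0,-32,34,0],[0,-32,34,0],[0,-32,34,0],[0,-32,34,0],[0,-32,34,0],[0,-32,34,0],[0,-32,34,0],[0,-32,34,0]]
  ]
}}

```text
t: 2.1
tcp_pos: [0.4501, 0.1918, 0.2311]
tool_rot: [0.092, 0.701, -0.092, 0.701]
force: [1.4, 0.3, -0.1]
finger_gap: 1.0
```

Request:
{"op": "arm_command", "data": {
  "series": [
    [[0,-36,37,0],[0,-37,37,0],[0,-32,6,0],[0,-32,6,0],[0,-32,6,0],[0,-32,6,0],[0,-32,6,0],[0,-32,6,0],[0,-32,6,0],[0,-32,6,0]]
  ]
}}

```text
t: 3.1
tcp_pos: [0.4798, -0.1536, 0.231]
tool_rot: [0.093, 0.701, -0.092, 0.701]
force: [0.9, 0.0, 0.3]
finger_gap: 0.999
```

Request:
{"op": "arm_command", "data": {
  "series": [
    [[0,-32,6,0],[0,-32,6,0],[0,-32,6,0],[0,0,0,0],[0,0,0,0],[0,0,0,0]]
  ]
}}

```text
t: 3.7
tcp_pos: [0.4724, -0.2486, 0.2309]
tool_rot: [0.093, 0.702, -0.092, 0.701]
force: [-0.1, -0.4, -0.9]
finger_gap: 1.001
```

```bash
python3 - <<'E'
from m import *
s=status.sense(); im=snapshot('wrist'); np.save('w1.npy',im); save('w1.png',im); go(s,[.471,-.265,.23],np.radians(-15.4)); c=cam('wrist',s)
print(c[:3],proj(c,[.471,-.265,.078]),proj(c,[.471,-.265,0]))
E
```

```text
[472.4, -248.6, 230.9] -15.0 ('turn about x', np.float64(0.007)) ('shift mm', [0.9, -16.1, 3.0]) F [-0.1 -0.4 -0.9] gap 1.001 t 3.7 q6 -0.43
(np.float64(339.1048283276378), 276.65012846427334, 209.31425803002804) (np.float64(278.4568834809929), np.float64(210.98801125581346)) (np.float64(278.11443466210557), np.float64(190.7565908770385))
```

View pics/w1.png

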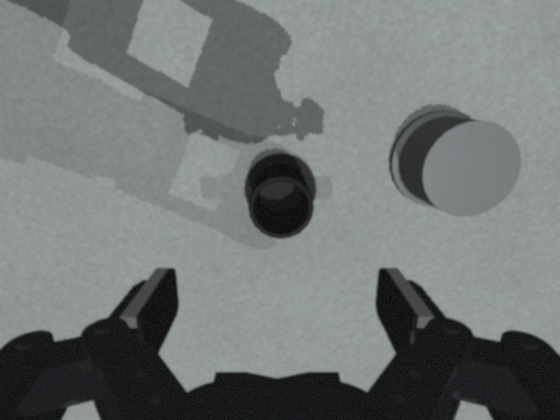

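The wrist view shows the cup's rim centred near (281,207) and its flange near (281,187), slightly off my predictions of (278,211) and (278,191). The socket is to the right at (470,167) and clear of the jaws.

```bash
python3 - <<'E'
from m import *
s=status.sense(); c=cam('wrist',s); im=np.load('w1.npy'); g=im.max(2)
b,ce,st=blob(g<55,(281,195)); P=cont(b); print(st)
rim=P[P[:,1]>205]; W=np.array([onz(c,u,v,.078)[:2] for u,v in rim]); a=circ(W,.03); print('rim',a)
fl=P[(P[:,1]<190)]; W=np.array([onz(c,u,v,.006)[:2] for u,v in fl]); f=circ(W,.04); print('flange',f)
x=(a[0]+f[0])/2; go(s,[*x,.033],np.radians(-15.4))
E
```

```text
[ 246  154   69   83 4500]
rim (array([ 0.47452237, -0.25934227]), np.float64(0.0023474444125863095))
flange (array([ 0.47250676, -0.26364154]), np.float64(0.004356068418787301))
[472.5, -248.5, 231.1] -15.0 ('turn about x', np.float64(0.008)) ('shift mm', [198.0, -12.5, 4.7]) F [-0.6 -0.3  0.1] gap 1.002 t 3.75 q6 -0.43
```

Request:
{"op": "arm_command", "data": {
  "series": [
    [[10,-6,2.5,0.008],[20,-6.5,2.2,0],[25,0,0,0],[25,0,0,0],[25,0,0,0],[25,0,0,0],[25,0,0,0],[25,0,0,0],[15,0,0,0],[8,0,0,0]]
  ]
}}

```text
t: 4.75
tcp_pos: [0.4734, -0.262, 0.0263]
tool_rot: [0.095, 0.702, -0.094, 0.7]
force: [0.5, 0.2, -0.1]
finger_gap: 1.002
```

Request:
{"op": "arm_command", "data": {
  "series": [
    [[0,0,0,0],[0,0,0,0],[0,0,0,0],[0,0,0,0],[0,0,0,0],[0,0,0,0],[0,0,0,0],[0,0,0,0],[0,0,0,0],[0,0,0,0]]
  ],
  "jaw": 0,
  "force": 40
}}

```text
t: 5.75
tcp_pos: [0.4743, -0.2633, 0.0287]
tool_rot: [0.095, 0.7, -0.095, 0.701]
force: [-0.1, -0.4, 5.0]
finger_gap: 0.706
```

Request:
{"op": "arm_command", "data": {
  "series": [
    [[-5,0,0,0],[-10,0,0,0],[-15,0,0,0],[-15,0,0,0],[-15,0,0,0],[-15,0,0,0],[-5,0,0,0],[0,0,0,0],[0,0,0,0],[0,0,0,0]]
  ]
}}

```text
t: 6.75
tcp_pos: [0.4735, -0.2627, 0.1076]
tool_rot: [0.096, 0.701, -0.095, 0.7]
force: [-0.1, -0.1, -1.6]
finger_gap: 0.704
```

```bash
python3 - <<'E'
from m import *
s=status.sense(); ims=[snapshot('side'),snapshot('wrist')]; np.save('w2.npy',ims[1]); save('grip.png',np.hstack([ims[0][180:420,180:480],ims[1][120:360,130:430]])); go(s,[.5195,.022,.115],np.radians(-15.4))
E
```

```text
[473.5, -262.7, 107.6] -15.5 ('turn about x', np.float64(-0.001)) ('shift mm', [-7.2, 286.7, -31.3]) F [-0.1 -0.1 -1.6] gap 0.704 t 6.75 q6 -0.44
```

View pics/grip.png

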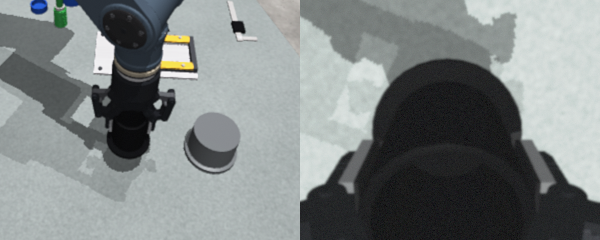

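The cup is held upright between the pads at a 60 mm opening. Next I stop short of the fixture to look at it from close by.

Request:
{"op": "arm_command", "data": {
  "series": [
    [[-2,10,0,0],[-5,25,-3,0],[0,25,-4,0],[0,25,-4,0],[0,25,-4,0],[0,25,-4,0],[0,20,-4,0],[0,10,-4,0],[0,0,-4,0],[0,0,0,0]]
  ]
}}

```text
t: 7.85
tcp_pos: [0.4875, -0.0956, 0.1152]
tool_rot: [0.095, 0.701, -0.095, 0.7]
force: [-0.2, 0.5, -1.7]
finger_gap: 0.701
```

Request:
{"op": "arm_command", "data": {
  "series": [
    [[0,0,0,0],[0,0,0,0]]
  ]
}}

```text
t: 8.05
tcp_pos: [0.4884, -0.0968, 0.1154]
tool_rot: [0.096, 0.7, -0.096, 0.701]
force: [0.4, 0.1, -1.3]
finger_gap: 0.7
```

```bash
python3 - <<'E'
from m import *
s=status.sense(); im=snapshot('wrist'); np.save('w3.npy',im); c=cam('wrist',s); go(s,[.5195,.022,.115],np.radians(-15.4))
d=np.array([.964,-.2656]); o=np.array([.5825,.0045])
for x in(-.12,.125):
  for y in(-.07,.07): 
    p=proj(c,[*(o+x*d+y*np.array([.2656,.964])),.008]); cv2.circle(im,tuple(int(round(q)) for q in p),3,(255,0,0),1)
save('w3.png',im)
E
```

```text
[488.4, -96.8, 115.4] -15.5 ('turn about x', np.float64(-0.003)) ('shift mm', [0.3, 122.8, -1.6]) F [ 0.4  0.1 -1.3] gap 0.7 t 8.05 q6 -0.15
```

View pics/w3.png

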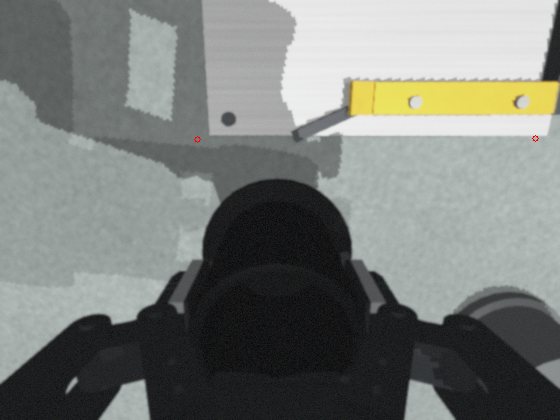

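The wrist view puts the bed's near corners at (210,136) and (548,135). I predicted (197,139) and (535,139), so the bed lies about 10 mm further along the slide. I'll recompute from this view and measure the cup's offset in the grip.

```bash
python3 - <<'E'
from m import *
s=status.sense(); c=cam('wrist',s); im=np.load('w3.npy'); h=cv2.cvtColor(im,cv2.COLOR_RGB2HSV).astype(int)
th=np.radians(-15.4)
# near bed edge via gradient in columns, bed left edge via rows
g=im.astype(float).mean(2); g=cv2.GaussianBlur(g,(0,0),1.5)
E=[]
for u in list(range(220,285,8))+list(range(400,540,10)):
    col=g[122:150,u]; v=122+np.argmin(np.diff(col)); E.append([u+.5,v+1])
E=np.array(E); W=np.array([onz(c,u,v,.008)[:2] for u,v in E]); 
l=cv2.fitLine(W.astype(np.float32),cv2.DIST_HUBER,0,.001,.001).ravel(); th=np.arctan2(l[1],l[0]); 
if np.cos(th)<0: th+=np.pi
print('edge angle',np.degrees(th)%360-360); d=np.array([np.cos(th),np.sin(th)]); nrm=np.array([-d[1],d[0]])
lat=np.median(W@nrm)+.07
L=[]
for v in range(10,125,8):
    u=190+np.argmax(np.abs(np.diff(g[v,190:225]))); L.append(onz(c,u+1,v,.008)[:2]@d)
xl=np.median(L)+.12; print('left edge',np.round(np.array(L)*1000,1)); 
r=[570 for _ in ()]; cr=onz(c,548,135,.008)[:2]; print('right corner along',cr@d-.125, 'left',xl)
o=xl*d+lat*nrm; print('origin',o)
m=(h[...,0]>18)&(h[...,0]<32)&(h[...,1]>140); ys,xs=np.nonzero(m); print('lip',xs.min(),ys.min(),ys.max()); 
p=onz(c,xs.min(),95,.028)[:2]; print('lip mouth rel',(p-o)@d,(p-o)@nrm)
for z in(.023,.017): print('lip edges lat z',z,[(onz(c,450,v,z)[:2]-o)@nrm for v in(80,115)])
print('bolt hole/stop', [(onz(c,545,40,z)[:2]-o)@d for z in (.023,)])
# held cup: flange back arc
b=(g<45); T0=s['tcp_pos']; zc=T0[2]-.0287
P=[]
for u in range(222,338,6):
    v=np.argmax(g[160:260,u]<38)+160; P.append(onz(c,u,v,zc+.003)[:2])
a=circ(np.array(P),.04); M=T(s)[:3,:3]; print('cup off tool',M.T@(np.array([*a[0],T0[2]])-T0),a[1])
np.save('fix.npy',[*o,th]); 
for k,x in(('apron',-.065),('home',.072)): print(k,o+x*d)
go(s,[*(o-.065*d),.115],th)
E
```

```text
edge angle -15.774139
left edge [448.5 448.9 449.2 449.  448.7 449.1 448.8 448.5 448.9 448.6 449.  449.4
 449.1 459.5 458.5]
right corner along 0.5684612190593155 left 0.5689663261419169
origin [0.59229712 0.00377197]
lip 348 81 114
lip mouth rel -0.02577728754807157 -0.04298410962718342
lip edges lat z 0.023 [np.float64(-0.03331769562905139), np.float64(-0.05517461276612827)]
lip edges lat z 0.017 [np.float64(-0.03288203737630839), np.float64(-0.05529807122356176)]
bolt hole/stop [np.float64(0.09696365119532759)]
cup off tool [ 6.69256137e-07 -1.54666995e-03  9.07696463e-04] 0.0011829391391888627
apron [0.52974497 0.02144194]
home [ 0.66158566 -0.01580092]
[488.4, -96.7, 115.3] -15.5 ('turn about x', np.float64(0.004)) ('shift mm', [0.3, 125.0, 7.7]) F [-0.2  0.  -0.5] gap 0.705 t 8.1 q6 -0.15
```

The measurements agree if the lips' 16 mm turn-up lies before x = -7. The lips then measure 138 mm long, which is what the views show, so I use the wrist estimate of the origin. Moving to the apron and setting the cup down.

Request:
{"op": "arm_command", "data": {
  "series": [
    [[0,15,1,0.004],[0,25,1,0],[0,25,1,0],[0,25,1,0],[0,20,1,0],[0,11.5,1,0],[0,5,0.8,0],[0,0,0,0],[15,0,0,0],[20,0,0,0]]
  ]
}}

```text
t: 9.1
tcp_pos: [0.5298, 0.023, 0.0809]
tool_rot: [0.097, 0.699, -0.097, 0.702]
force: [-0.3, 0.0, -1.6]
finger_gap: 0.704
```

Request:
{"op": "arm_command", "data": {
  "series": [
    [[20,0,0,0],[10,0,0,0],[5,0,0,0],[3,0,0,0],[2,0,0,0],[2,0,0,0],[0,0,0,0],[0,0,0,0],[0,0,0,0]]
  ]
}}

```text
t: 10.0
tcp_pos: [0.5291, 0.0242, 0.0386]
tool_rot: [0.097, 0.7, -0.097, 0.701]
force: [0.4, -0.6, -0.9]
finger_gap: 0.7
```

```bash
cat > chk.py <<'E'
from m import *
fx=np.load('fix.npy'); o=fx[:2]; th=fx[2]; d=np.array([np.cos(th),np.sin(th)])
def tgt(x,z,off=(-1.5,.9)):
    y=np.array([-d[1],d[0]]); return [*(o+x*d-off[0]/1000*y-off[1]/1000*d),z]
E
python3 - <<'E'
from chk import *
s=status.sense(); go(s,tgt(-.065,.0372),th); go(s,tgt(.072,.0372),th)
im=snapshot('wrist'); np.save('w4.npy',im); save('w4.png',np.hstack([im[0:300,60:560],snapshot('scene')[150:450,150:450]])); 
E
```

```text
[529.1, 24.2, 38.6] -15.7 ('turn about x', np.float64(0.001)) ('shift mm', [1.4, -1.0, 0.5]) F [ 0.4 -0.6 -0.9] gap 0.7 t 10.0 q6 0.11
[529.1, 24.2, 38.6] -15.7 ('turn about x', np.float64(0.001)) ('shift mm', [1.5, -1.0, 137.5]) F [ 0.4 -0.6 -0.9] gap 0.7 t 10.0 q6 0.11Traceback (most recent call last):
  File "<stdin>", line 3, in <module>
    return _nx.concatenate(arrs, 1, dtype=dtype, casting=casting)
           ~~~~~~~~~~~~~~~^^^^^^^^^^^^^^^^^^^^^^^^^^^^^^^^^^^^^^^
ValueError: all the input array dimensions except for the concatenation axis must match exactly, but along dimension 0, the array at index 0 has size 300 and the array at index 1 has size 270
```

Request:
{"op": "arm_command", "data": {
  "series": [
    [[1.2,-1,0.5,0],[0.5,0,0,0],[0,0,5,0],[0,0,10,0],[0,0,10,0],[0,0,10,0],[0,0,10,0],[0,0,5,0],[0,0,0,0]]
  ]
}}

```text
t: 11.0
tcp_pos: [0.5772, 0.0095, 0.0368]
tool_rot: [0.097, 0.701, -0.097, 0.7]
force: [-3.3, 1.0, 5.3]
finger_gap: 0.704
```

```bash
python3 - <<'E'
from chk import *
s=status.sense(); go(s,tgt(.072,.0372),th); print(s['ft_torque'])
im=snapshot('wrist'); np.save('w4.npy',im); save('w4.png',np.hstack([im[0:300,60:500],snapshot('scene')[120:420,150:450]])); 
E
```

```text
[577.2, 9.5, 36.8] -15.7 ('turn about x', np.float64(0.001)) ('shift mm', [-0.6, 0.1, 87.1]) F [-3.3  1.   5.3] gap 0.704 t 11.0 q6 0.1
[ 0.08085681  0.38688373 -0.02148909]
```

View pics/w4.png

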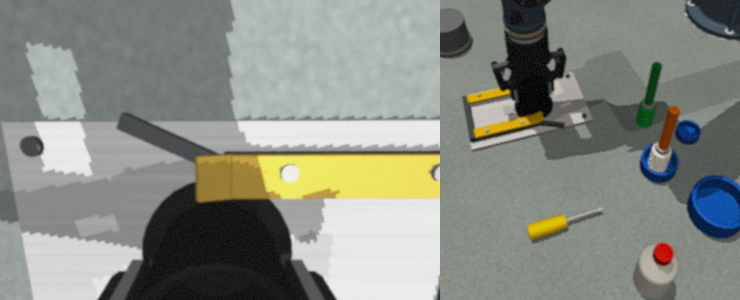

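The flange is entering under the far (+y) lip at around (230,198) with light forces. Continuing the slide.

Request:
{"op": "arm_command", "data": {
  "series": [
    [[-0.3,0,5,0],[0,0,10,0],[0,0,10,0],[0,0,10,0],[0,0,10,0],[0,0,10,0],[0,0,10,0],[0,0,8,0],[0,0,5,0],[0,0,0,0]]
  ]
}}

```text
t: 12.1
tcp_pos: [0.654, -0.0121, 0.0369]
tool_rot: [0.097, 0.699, -0.097, 0.701]
force: [0.8, 0.4, 0.9]
finger_gap: 0.702
```

Request:
{"op": "arm_command", "data": {
  "series": [
    [[0,0,2,0],[0,0,2,0],[0,0,2,0],[0,0,0,0],[0,0,0,0]]
  ]
}}

```text
t: 12.6
tcp_pos: [0.6586, -0.0133, 0.0369]
tool_rot: [0.097, 0.7, -0.097, 0.701]
force: [-0.6, 0.1, -0.6]
finger_gap: 0.702
```

```bash
python3 - <<'E'
from chk import *
s=status.sense(); go(s,tgt(.072,.0372),th); print(s['ft_torque'])
E
```

```text
[658.6, -13.3, 36.9] -15.7 ('turn about x', np.float64(0.001)) ('shift mm', [-0.3, -0.1, 2.6]) F [-0.6  0.1 -0.6] gap 0.702 t 12.6 q6 0.08
[0.03074374 0.01706758 0.00932729]
```

Not against the stop yet. I'll advance in small steps until the force rises.

Request:
{"op": "arm_command", "data": {
  "series": [
    [[0,0,1,0],[0,0,1,0],[0,0,1,0],[0,0,0,0],[0,0,0,0]]
  ]
}}

```text
t: 13.1
tcp_pos: [0.66, -0.0137, 0.0369]
tool_rot: [0.097, 0.701, -0.096, 0.7]
force: [-5.0, 1.0, 4.4]
finger_gap: 0.703
```

Request:
{"op": "arm_command", "data": {
  "series": [
    [[0,0,1,0],[0,0,1,0],[0,0,0,0],[0,0,0,0]]
  ]
}}

```text
t: 13.5
tcp_pos: [0.6601, -0.0137, 0.037]
tool_rot: [0.097, 0.703, -0.096, 0.698]
force: [-6.9, 2.0, 6.7]
finger_gap: 0.7
```

Contact: the TCP has stopped advancing while the force rises to about 7 N, and it is within 1.5 mm of the predicted home. Releasing and retreating upward, then looking.

Request:
{"op": "arm_command", "data": {
  "series": [
    [[0,0,0,0],[0,0,0,0],[0,0,0,0],[0,0,-1,0],[0,0,-1,0],[0,0,-1,0],[0,0,0,0]]
  ],
  "jaw": 100
}}

```text
t: 14.2
tcp_pos: [0.6598, -0.0136, 0.0368]
tool_rot: [0.097, 0.701, -0.097, 0.7]
force: [-0.6, 1.0, -0.1]
finger_gap: 0.998
```

Request:
{"op": "arm_command", "data": {
  "series": [
    [[-5,0,0,0],[-15,0,0,0],[-25,0,0,0],[-25,0,0,0],[-30,0,0,0],[-30,0,0,0],[-30,0,0,0],[-20,0,0,0],[-10,0,0,0],[0,0,0,0]]
  ]
}}

```text
t: 15.2
tcp_pos: [0.661, -0.0139, 0.2295]
tool_rot: [0.096, 0.699, -0.097, 0.702]
force: [0.7, -0.8, 0.2]
finger_gap: 1.001
```

```bash
python3 - <<'E'
from chk import *
s=status.sense(); im=snapshot('wrist'); np.save('w5.npy',im); save('w5.png',im); go(s,[.453,.248,.235],th); c=cam('wrist',s); g=cv2.cvtColor(im,cv2.COLOR_RGB2GRAY)
H=o+.072*d; print(proj(c,[*H,.086]),proj(c,[*H,.014]))
b,ce,st=blob(g<55,proj(c,[*H,.05])); print(st); P=cont(b); rim=P[P[:,1]>st[1]+st[3]*.65]; a=circ(np.array([onz(c,u,v,.086)[:2] for u,v in rim]),.03); print('rim',a,'fix rel',(a[0]-o)@d,(a[0]-o)@[-d[1],d[0]])
E
```

```text
[661.0, -13.9, 229.5] -15.7 ('turn about x', np.float64(0.001)) ('shift mm', [-6.6, 195.5, -271.3]) F [ 0.7 -0.8  0.2] gap 1.001 t 15.2 q6 0.08
(np.float64(275.44575289269943), np.float64(198.2036306861203)) (np.float64(275.28035377273795), np.float64(180.93311727877085))
[ 240  151   73   76 4496]
rim (array([ 0.6620298 , -0.01111161]), np.float64(0.0020945378928900714)) fix rel 0.07115263758419757 0.004633448748248009
```

View pics/w5.png

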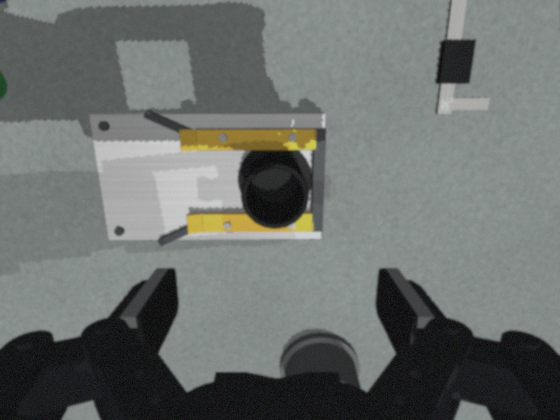

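The cup stands upright at (275,190), with its flange under both lips and against the dark stop. Now to the brush.

Request:
{"op": "arm_command", "data": {
  "series": [
    [[-2,10,-14,0],[-2,20,-27,0],[-1,24,-33,0],[-1,24,-33,0],[0,24,-33,0],[0,24,-33,0],[0,24,-33,0],[0,22,-31,0],[0,15,-22,0],[0,8,-12,0]]
  ]
}}

```text
t: 16.25
tcp_pos: [0.448, 0.2489, 0.2317]
tool_rot: [0.095, 0.702, -0.096, 0.699]
force: [0.2, 0.5, -0.1]
finger_gap: 0.999
```

Request:
{"op": "arm_command", "data": {
  "series": [
    [[0,0,0,0],[0,0,0,0],[0,0,0,0]]
  ],
  "jaw": 60
}}

```text
t: 16.55
tcp_pos: [0.4529, 0.2465, 0.2327]
tool_rot: [0.097, 0.7, -0.097, 0.701]
force: [0.5, -0.1, 0.6]
finger_gap: 0.599
```

```bash
python3 - <<'E'
from chk import *
s=status.sense(); im=snapshot('wrist'); np.save('w6.npy',im); save('w6.png',im); go(s,[.453,.248,.235],th); c=cam('wrist',s)
print(proj(c,[.453,.248,.173]),proj(c,[.453,.248,.03]),proj(c,[.41,.155,.17]))
E
```

```text
[452.9, 246.5, 232.7] -15.8 ('turn about x', np.float64(0.0)) ('shift mm', [-2.3, 1.5, -0.3]) F [ 0.5 -0.1  0.6] gap 0.599 t 16.55 q6 0.56
(np.float64(274.0428746594754), np.float64(227.48488374802187)) (np.float64(274.82262561170865), np.float64(180.40119843289582)) (np.float64(252.1906959243066), np.float64(357.0721333018828))
```

View pics/w6.png

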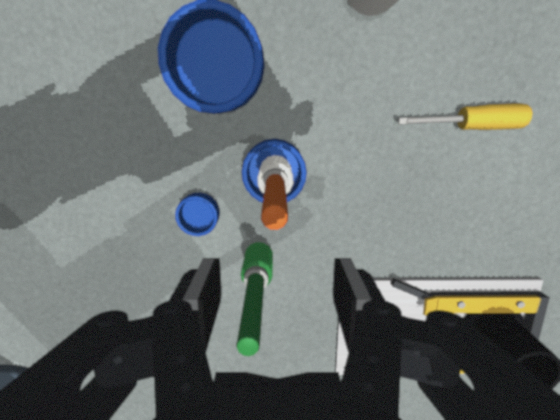

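The orange handle top is at (274,216) and the middle pot's rim is centred at (274,171). The green brush, topped at (248,346), is well aside. Refining both positions.

```bash
python3 - <<'E'
from chk import *
s=status.sense(); im=np.load('w6.npy'); c=cam('wrist',s); h=cv2.cvtColor(im,cv2.COLOR_RGB2HSV).astype(int); H,S,V=h[...,0],h[...,1],h[...,2]
b,ce,st=blob((H>3)&(H<16)&(S>140)&(V>60),(274,205)); print(st); P=cont(b); low=P[P[:,1]>st[1]+st[3]-13]
a=circ(np.array([onz(c,u,v,.173)[:2] for u,v in low]),.009); print('handle top',a)
# handle axis direction check: upper end of orange at tip+55 -> z .063
up=P[P[:,1]<st[1]+4]; print('handle bottom',onz(c,up[:,0].mean(),st[1]+4,.063)[:2])
b,ce,st=blob((H>100)&(H<130)&(S>120)&(V>50),(274,160)); P=cont(b); (x,y),ax,an=cv2.fitEllipse(P.astype(np.float32)); print('pot ell',x,y,ax,an,onz(c,x,y,.03)[:2],circ(np.array([onz(c,u,v,.03)[:2] for u,v in P]),.034))
go(s,[*a[0],.235],th)
E
```

```text
[ 262  175   25   54 1041]
handle top (array([0.45562101, 0.25636351]), np.float64(0.0014102881487801228))
handle bottom [0.45522629 0.25595651]
pot ell 273.74951171875 171.79058837890625 (58.777130126953125, 60.8075065612793) 169.74813842773438 [0.45446717 0.25688615] (array([0.45391162, 0.25554241]), np.float64(0.017664313758675186))
[452.9, 246.4, 232.8] -15.8 ('turn about x', np.float64(-0.0)) ('shift mm', [-2.2, 10.3, -0.1]) F [ 0.   0.7 -0.2] gap 0.597 t 16.6 q6 0.56
```

Request:
{"op": "arm_command", "data": {
  "series": [
    [[5,8,0,0],[15,0,0,0],[20,0,0,0],[20,0,0,0],[20,0,0,0],[15,0,0,0],[7,0,0,0],[3,0,0,0],[0,0,0,0],[0,0,0,0]]
  ]
}}

```text
t: 17.6
tcp_pos: [0.4548, 0.2552, 0.1285]
tool_rot: [0.097, 0.7, -0.096, 0.701]
force: [-0.1, -0.2, -0.6]
finger_gap: 0.6
```

Request:
{"op": "arm_command", "data": {
  "series": [
    [[0,0,0,0],[0,0,0,0],[0,0,0,0],[0,0,0,0],[0,0,0,0],[0,0,0,0],[0,0,0,0],[0,0,0,0]]
  ],
  "jaw": 0,
  "force": 50
}}

```text
t: 18.4
tcp_pos: [0.4542, 0.2552, 0.1285]
tool_rot: [0.097, 0.7, -0.096, 0.701]
force: [-1.5, 1.0, 5.4]
finger_gap: 0.194
```

```bash
python3 - <<'E'
from chk import *
s=status.sense(); go(s,[.4555,.255,.128],th); np.save('gp.npy',s['tcp_pos'])
im=snapshot('side'); h=cv2.cvtColor(im,cv2.COLOR_RGB2HSV).astype(int); np.save('sd.npy',im)
E
```

```text
[454.2, 255.2, 128.5] -15.7 ('turn about x', np.float64(0.001)) ('shift mm', [0.5, 0.2, 1.3]) F [-1.5  1.   5.4] gap 0.194 t 18.4 q6 0.57
```

The brush is gripped at 16.5 mm opening. Lifting out of the pot and moving over the cup.

Request:
{"op": "arm_command", "data": {
  "series": [
    [[-5,0,0,0],[-15,0,0,0],[-25,0,0,0],[-30,0,0,0],[-30,0,0,0],[-20,0,0,0],[-5,0,0,0],[0,-8,11,0],[0,-18,24,0],[0,-24,32,0]]
  ]
}}

```text
t: 19.45
tcp_pos: [0.5041, 0.1881, 0.2561]
tool_rot: [0.095, 0.702, -0.096, 0.699]
force: [0.6, 0.8, -1.0]
finger_gap: 0.198
```

Request:
{"op": "arm_command", "data": {
  "series": [
    [[0,-24,32,0],[0,-24,32,0],[0,-24,32,0],[0,-24,32,0],[0,-23,30,0],[0,-18,24,0],[0,-12,16,0],[0,-5.3,7.1,0],[0,0,0,0],[0,0,0,0]]
  ]
}}

```text
t: 20.45
tcp_pos: [0.6597, -0.0148, 0.2567]
tool_rot: [0.097, 0.702, -0.096, 0.699]
force: [0.6, 0.9, -0.8]
finger_gap: 0.195
```

```bash
python3 - <<'E'
from chk import *
s=status.sense(); go(s,[.6605,-.0155,.258],th)
A=snapshot('scene');B=snapshot('side');np.save('sc7.npy',A);np.save('sd7.npy',B);W=snapshot('wrist');np.save('w7.npy',W)
p=[int(q) for q in proj(cam('scene'),[.66,-.015,.12])];q=[int(x) for x in proj(cam('side'),[.66,-.015,.12])]
def cr(I,u,v,w): return cv2.resize(I[max(v-w,0):v+w,max(u-w,0):u+w],(390,390))
print(p,q)
save('p7.png',np.hstack([cr(A,*p,70),cr(B,*q,60)]))
# brush tip/handle offset from each fixed view: handle & head pixel
for n,I in(('scene',A),('side',B)):
    c=cam(n); t=s['tcp_pos']; print(n,'pred tip',proj(c,t-[0,0,.12]),'pred handle base',proj(c,t-[0,0,.065]),'cup rim',proj(c,[.6605,-.0155,.086]))
E
```

```text
[659.7, -14.8, 256.7] -15.7 ('turn about x', np.float64(0.001)) ('shift mm', [-1.3, -0.4, 1.0]) F [ 0.6  0.9 -0.8] gap 0.195 t 20.45 q6 0.08
[194, 198] [360, 201]
scene pred tip (np.float64(193.41479559025422), np.float64(191.71531680346254)) pred handle base (np.float64(188.29972538603369), np.float64(169.27252824263542)) cup rim (np.float64(197.0870543492557), np.float64(210.2299299226965))
side pred tip (np.float64(361.04003376912374), np.float64(195.48803999994863)) pred handle base (np.float64(364.90601281231693), np.float64(176.34831888165542)) cup rim (np.float64(358.184916284853), np.float64(211.9425791372788))
```

View pics/p7.png

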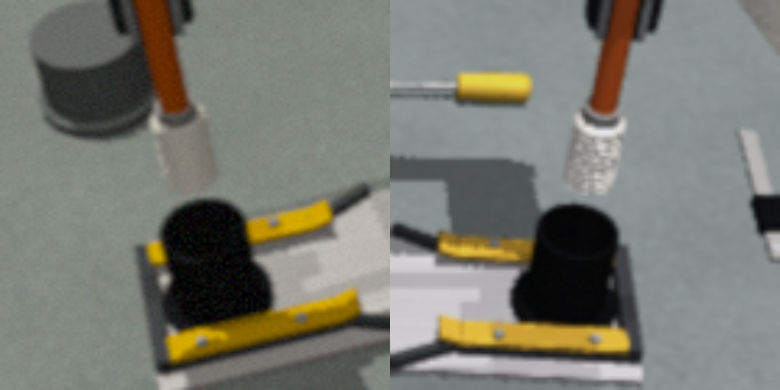

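The brush hangs straight, with its tip (side crop (592,188)) directly over the cup rim (578,222) along the tilted viewing line, and the scene view agrees. Descending.

Request:
{"op": "arm_command", "data": {
  "series": [
    [[5,-0.4,1,0],[15,0,0,0],[20,0,0,0],[20,0,0,0],[15,0,0,0],[10,0,0,0],[10,0,0,0],[0,0,0,0],[0,0,0,0]]
  ]
}}

```text
t: 21.5
tcp_pos: [0.6619, -0.0159, 0.1633]
tool_rot: [0.097, 0.7, -0.097, 0.701]
force: [0.2, -0.1, -0.7]
finger_gap: 0.195
```

Request:
{"op": "arm_command", "data": {
  "series": [
    [[8,0,0,0],[8,0,0,0],[6,0,0,0],[2,0,0,0],[1,0,0,0],[0,0,0,0],[0,0,0,0]]
  ]
}}

```text
t: 22.2
tcp_pos: [0.6618, -0.016, 0.1381]
tool_rot: [0.097, 0.7, -0.097, 0.701]
force: [-0.1, -0.9, -0.7]
finger_gap: 0.199
```

Request:
{"op": "arm_command", "data": {
  "series": [
    [[1,0,0,0],[1,0,0,0],[1,0,0,0],[0.5,0,0,0],[0,0,0,0],[0,0,0,0]]
  ]
}}

```text
t: 22.8
tcp_pos: [0.6616, -0.0159, 0.1347]
tool_rot: [0.097, 0.7, -0.097, 0.701]
force: [-0.4, -0.4, 1.1]
finger_gap: 0.195
```

Request:
{"op": "arm_command", "data": {
  "series": [
    [[0.5,0,0,0],[0.5,0,0,0],[0,0,0,0],[0,0,0,0]]
  ]
}}

```text
t: 23.2
tcp_pos: [0.6618, -0.0159, 0.1346]
tool_rot: [0.097, 0.7, -0.097, 0.701]
force: [-3.0, 0.5, 6.0]
finger_gap: 0.197
```

Bottom touched at the predicted height, at 6 N. Now up to the rim and down again.

Request:
{"op": "arm_command", "data": {
  "series": [
    [[-5,0,0,0],[-10,0,0,0],[-15,0,0,0],[-15,0,0,0],[-12,0,0,0],[-10,0,0,0],[-5,0,0,0],[0,0,0,0],[0,0,0,0],[0,0,0,0]]
  ]
}}

```text
t: 24.2
tcp_pos: [0.661, -0.0158, 0.2045]
tool_rot: [0.097, 0.701, -0.097, 0.7]
force: [-0.4, -0.2, -1.3]
finger_gap: 0.196
```

Request:
{"op": "arm_command", "data": {
  "series": [
    [[5,0,0,0],[10,0,0,0],[15,0,0,0],[15,0,0,0],[12,0,0,0],[8,0,0,0],[4,0,0,0],[1,0,0,0],[0,0,0,0],[0,0,0,0]]
  ]
}}

```text
t: 25.2
tcp_pos: [0.662, -0.016, 0.136]
tool_rot: [0.097, 0.7, -0.097, 0.701]
force: [-0.6, 0.2, -2.4]
finger_gap: 0.194
```

Request:
{"op": "arm_command", "data": {
  "series": [
    [[1,0,0,0],[0.5,0,0,0],[0.5,0,0,0],[0,0,0,0],[0,0,0,0]]
  ]
}}

```text
t: 25.7
tcp_pos: [0.6619, -0.016, 0.1346]
tool_rot: [0.097, 0.7, -0.097, 0.701]
force: [-1.2, 1.3, 5.0]
finger_gap: 0.198
```

Bottom touched again at 5 N. Lifting out and returning to above the pot.

Request:
{"op": "arm_command", "data": {
  "series": [
    [[-5,0,0,0],[-10,0,0,0],[-20,0,0,0],[-25,0,0,0],[-25,0,0,0],[-20,0,0,0],[-15,0,0,0],[-4,0,0,0],[0,8,-11,0],[0,18,-24,0]]
  ]
}}

```text
t: 26.7
tcp_pos: [0.6348, 0.0178, 0.2563]
tool_rot: [0.097, 0.7, -0.098, 0.7]
force: [-0.3, 1.1, -1.7]
finger_gap: 0.195
```

Request:
{"op": "arm_command", "data": {
  "series": [
    [[0,24,-32,0],[0,24,-32,0],[0,24,-32,0],[0,24,-32,0],[0,24,-32,0],[0,24,-32,0],[0,18,-24,0],[0,11,-15,0],[0,5,-6,0],[0,0,0,0]]
  ]
}}

```text
t: 27.7
tcp_pos: [0.4534, 0.2547, 0.2567]
tool_rot: [0.096, 0.701, -0.096, 0.7]
force: [0.3, -0.7, -0.3]
finger_gap: 0.196
```

Request:
{"op": "arm_command", "data": {
  "series": [
    [[0,0,0,0],[0,0,0,0]]
  ]
}}

```text
t: 27.9
tcp_pos: [0.4556, 0.2533, 0.2572]
tool_rot: [0.097, 0.7, -0.097, 0.7]
force: [1.3, -0.3, -0.6]
finger_gap: 0.197
```

```bash
python3 - <<'E'
from chk import *
s=status.sense(); g=np.load('gp.npy'); go(s,g,th); A=snapshot('scene');B=snapshot('side')
def cr(I,p,w): u,v=map(int,p); return cv2.resize(I[max(v-w,0):v+w,max(u-w,0):u+w],(260,260))
P=[g[0],g[1],.07];Q=[.66,-.015,.05]
save('p8.png',np.hstack([cr(A,proj(cam('scene'),P),60),cr(B,proj(cam('side'),P),50),cr(B,proj(cam('side'),Q),45)]))
E
```

```text
[455.6, 253.3, 257.2] -15.8 ('turn about x', np.float64(0.0)) ('shift mm', [128.7, 1.5, -1.9]) F [ 1.3 -0.3 -0.6] gap 0.197 t 27.9 q6 0.57
```

View pics/p8.png

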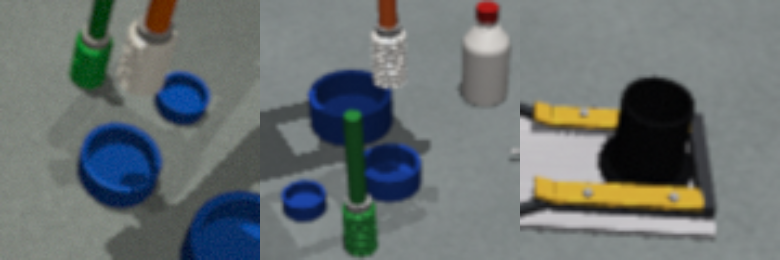

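The cup is still upright and home (right crop (655,130)). The brush hangs above the middle pot, scene crop (120,165) and side crop (392,170). Lowering it back to the height where I gripped it.

Request:
{"op": "arm_command", "data": {
  "series": [
    [[5,1,-1,0],[15,0.5,-0.5,0],[25,0,0,0],[25,0,0,0],[20,0,0,0],[15,0,0,0],[10,0,0,0],[7,0,0,0],[3,0,0,0],[0,0,0,0]]
  ]
}}

```text
t: 29.0
tcp_pos: [0.4541, 0.2559, 0.1324]
tool_rot: [0.097, 0.7, -0.097, 0.701]
force: [0.1, -0.6, -1.2]
finger_gap: 0.198
```

Request:
{"op": "arm_command", "data": {
  "series": [
    [[1,0,0,0],[1,0,0,0],[1,0,0,0],[0.5,0,0,0],[0,0,0,0],[0,0,0,0]]
  ]
}}

```text
t: 29.6
tcp_pos: [0.4539, 0.2559, 0.129]
tool_rot: [0.097, 0.7, -0.097, 0.701]
force: [0.4, -0.1, -0.3]
finger_gap: 0.196
```

Request:
{"op": "arm_command", "data": {
  "series": [
    [[0.5,0,0,0],[0.5,0,0,0],[0.3,0,0,0],[0,0,0,0],[0,0,0,0]]
  ]
}}

```text
t: 30.1
tcp_pos: [0.4541, 0.256, 0.1285]
tool_rot: [0.097, 0.7, -0.096, 0.701]
force: [-1.6, -1.0, 6.4]
finger_gap: 0.198
```

Request:
{"op": "arm_command", "data": {
  "series": [
    [[0,0,0,0],[0,0,0,0],[0,0,0,0],[0,0,0,0],[0,0,0,0],[0,0,0,0]]
  ],
  "jaw": 50
}}

```text
t: 30.7
tcp_pos: [0.4539, 0.2559, 0.1275]
tool_rot: [0.097, 0.701, -0.097, 0.7]
force: [1.2, -0.2, -0.7]
finger_gap: 0.499
```

Request:
{"op": "arm_command", "data": {
  "series": [
    [[-5,0,0,0],[-10,0,0,0],[-20,0,0,0],[-25,0,0,0],[-30,0,0,0],[-20,0,0,0],[-10,0,0,0],[0,0,0,0],[0,0,0,0],[0,0,0,0]]
  ]
}}

```text
t: 31.7
tcp_pos: [0.4531, 0.2556, 0.2464]
tool_rot: [0.096, 0.701, -0.097, 0.7]
force: [0.5, 0.6, 0.5]
finger_gap: 0.497
```

```bash
python3 - <<'E'
from chk import *
s=status.sense(); go(s); A=snapshot('scene');B=snapshot('side')
save('p9.png',np.hstack([A[80:420,130:480],B[110:400,200:450][:290].copy() if 0 else cv2.resize(B[100:360,200:450],(327,340))]))
E
```

```text
[453.1, 255.6, 246.4] -15.7 F [0.5 0.6 0.5] gap 0.497 t 31.7 q6 0.57
```

View pics/p9.png

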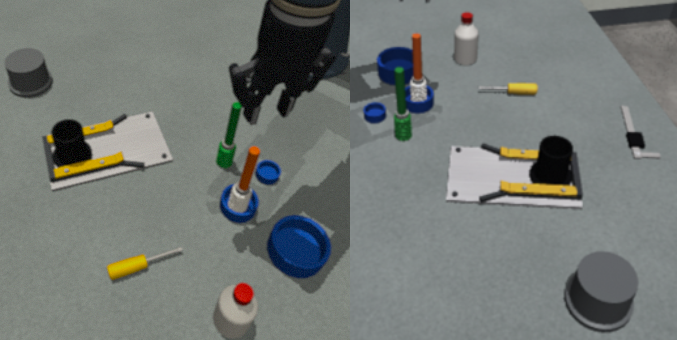

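The brush stands upright in the middle pot (left (240,200), right (417,97)). The cup is upright and home (left (70,150), right (552,160)), nothing else has moved, and the gripper is clear. Handing in.

```bash
python3 -c "
from station import ticket
print(ticket.sign_off())"
```

```text
the job is handed in; nothing more can be done
None
```

The job is done and handed in at about 32 s of the 72 s allowed.

- **Cup:** I set the cup on the apron and slid it under both lips until it pressed the back stop. It stopped within 1.5 mm of the predicted home position, at about 7 N.
- **Brushing:** The brush touched the bottom (6 N), came up until its tip was about 2 mm below the rim, and touched the bottom again (5 N). It is back standing in the middle-sized blue pot.
- **Last checks:** The final scene and side pictures show the cup upright and home, and the brush upright in its pot. The socket, screwdriver and bottle look to be where they started, judged by eye. The gripper was open and clear of everything.

Three measurements disagreed along the way:

- **Fixture position:** The first estimate was about 10 mm off along the slide, because the lips' turned-up ends lie before x = -7. I corrected it from a close wrist view.
- **Cup rim:** The wrist view after release put the rim about 4.6 mm to one side of the slide's centre line, while the gripped position put it within 1 mm. I used the gripped position, and the brush went in without touching the wall.
- **Brush position:** The wrist view put the brush about 5 to 11 mm further along y than the fixed cameras did. The grip closed on the handle without trouble.

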